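# Pack out and clamp a furniture leg in the drilling jig

## Task

Lay the standing beech leg on its side in the V blocks of the drilling jig with one end up to (within a finger's breadth of) the dark end block, then stand the plywood packers with yellow tabs one after another upright on the board in the gap between the leg's other end and the push clamp, centred across the jig, until the clamp's short stroke pinches the whole row tight. Feel for it by pushing the red post towards the leg: if the slider runs to the end of its stroke without tightening, add another packer. Finish while still holding the post pushed firmly, though not crushingly, so that pad, packers, leg and end block stay pressed together, touching neither leg nor packers; leave spare packers standing on the table and the other things alone.

Things in the scene. Friction and masses are not known exactly. Their poses are not given: they have to be found in the camera images.
- jig: drilling jig fixed to the bench: plywood base board 110 mm wide (its x) x 320 mm long (its y, the jig axis), top face 18 mm above the table; it carries from +y to -y: dark end block, two V blocks, an empty gap, the push clamp. Origin on the table level, under the middle of the leg's place; board spans y = -225 to +95 mm
- cradle (a point): where the middle of the leg lies when it is home in the V blocks and touching the end block: on the jig's x = 0, y = 0, 63 mm above the table. The two wooden V blocks (90 degree V, each 16 mm long along the axis, 68 mm wide, tops 57 mm above the table) are centred at jig y = -45 and +45 mm; between them it is free for fingers down to the board
- end_block: dark block at the jig's +y end, 70 wide x 22 x 45 mm high, its top 63 mm above the table; origin: lower edge of the face that the leg butts against, at jig y = +65 mm (the block lies on the +y side of it), on the board
- leg: round beech furniture leg, diameter 44 mm, length 130 mm, 0.16 kg, brass foot; starts standing upright on the table on the brass foot; origin: centre of its brass end face, its z runs along the leg to the other end. Either end may face the end block
- leg_mid (a point): middle of the leg, on its axis, 65 mm from each end
- clamp: the push clamp's grey guide, fixed on the jig board, axes as the jig's; it stands at a different distance along the jig each time. Origin on the board, below the middle of the pad's face when the slider is all the way back; guide cheeks 30 mm high at x = +-22 to 32 mm, y = -16 to -72 mm
- slider: blue block of the push clamp with a black rubber pad on its front (pad 42 wide x 36 mm high, from 12 to 48 mm above the board); it slides along the jig's +y, towards the leg. Origin: board level below the middle of the pad's pressing face; this is 0 (sprung fully back) to 30 mm (end of stroke) ahead of the clamp's origin along y. A light return spring (0.8 N when back, 2.3 N at full stroke) pushes it back; it does not latch. Slider top is 49 mm above the board
- post_top (a point): top centre of the red round handle post on the slider, diameter 20 mm, standing 58 mm up from the slider top, 45 mm behind (-y) the pad's face; it moves with the slider. Push it from its -y side or grip it from above; free space around and behind it
- packer1: plywood packer standing on edge: plate 60 wide (its x) x 18 thick (its y) x 66 mm high, with a yellow grip tab on top, 24 wide x 8 thick x 34 mm high, so 100 mm in all; 0.06 kg; origin: centre of its underside, z up. All four packers are alike and either face may lead. Starts on the table; in the gap it stands on the jig board (18 mm up), x across the jig
- packer2: plywood packer standing on edge: plate 60 wide (its x) x 18 thick (its y) x 66 mm high, with a yellow grip tab on top, 24 wide x 8 thick x 34 mm high, so 100 mm in all; 0.06 kg; origin: centre of its underside, z up. All four packers are alike and either face may lead. Starts on the table; in the gap it stands on the jig board (18 mm up), x across the jig
- packer3: plywood packer standing on edge: plate 60 wide (its x) x 18 thick (its y) x 66 mm high, with a yellow grip tab on top, 24 wide x 8 thick x 34 mm high, so 100 mm in all; 0.06 kg; origin: centre of its underside, z up. All four packers are alike and either face may lead. Starts on the table; in the gap it stands on the jig board (18 mm up), x across the jig
- packer4: plywood packer standing on edge: plate 60 wide (its x) x 18 thick (its y) x 66 mm high, with a yellow grip tab on top, 24 wide x 8 thick x 34 mm high, so 100 mm in all; 0.06 kg; origin: centre of its underside, z up. All four packers are alike and either face may lead. Starts on the table; in the gap it stands on the jig board (18 mm up), x across the jig
- offcut: dark hardwood offcut block 55 x 35 x 40 mm lying among the packers; not a packer, leave it alone; origin: centre of its underside
- glue: white glue bottle with red cap, diameter 56, height 170 mm, on the table's left; leave it alone; origin: centre of underside
- screws: orange open screw tray 100 x 140 x 45 mm on the right; leave it alone; origin: centre of underside

How it is judged:
On the way, in this order (a step that is already met when the one before it is completed fails the run):
1. the leg lies in both V blocks, its middle within 30 mm of home, let go (horizontal distance between leg_mid and cradle below 0.03 m and height (world z) of leg_mid between 0.058 and 0.067 m and angle between the z axis of leg and the y axis of jig, either way round below 0.08 rad and linear speed of leg below 0.02 m/s and contact force between the fingers and leg below 0.1 N), for 0.2 s.
2. a packer stands upright on the board in the gap, let go ((((x of packer1 in the frame of jig between -0.015 and 0.015 m and y of packer1 in the frame of jig between -0.15 and -0.045 m and z of packer1 in the frame of jig between 0.014 and 0.023 m and angle between packer1's own z axis and vertical below 0.15 rad) and contact force between the fingers and packer1 below 0.1 N) or ((x of packer2 in the frame of jig between -0.015 and 0.015 m and y of packer2 in the frame of jig between -0.15 and -0.045 m and z of packer2 in the frame of jig between 0.014 and 0.023 m and angle between packer2's own z axis and vertical below 0.15 rad) and contact force between the fingers and packer2 below 0.1 N) or ((x of packer3 in the frame of jig between -0.015 and 0.015 m and y of packer3 in the frame of jig between -0.15 and -0.045 m and z of packer3 in the frame of jig between 0.014 and 0.023 m and angle between packer3's own z axis and vertical below 0.15 rad) and contact force between the fingers and packer3 below 0.1 N) or ((x of packer4 in the frame of jig between -0.015 and 0.015 m and y of packer4 in the frame of jig between -0.15 and -0.045 m and z of packer4 in the frame of jig between 0.014 and 0.023 m and angle between packer4's own z axis and vertical below 0.15 rad) and contact force between the fingers and packer4 below 0.1 N))), for 0.2 s.
At the end, for the whole second after the job is handed in: Leg in the V blocks, within 30 mm and 0.08 rad of home; pad on packer, packer on leg, leg on end block each over 4 N; slider short of its end stop (under 29.5 mm), still; packers upright, on the table or in the gap within 15 mm of centre; robot pushes the slider over 3 N, off leg and packers (horizontal distance between leg_mid and cradle below 0.03 m and height (world z) of leg_mid between 0.058 and 0.067 m and angle between the z axis of leg and the y axis of jig, either way round below 0.08 rad and (contact force between slider and packer1 above 4 N or contact force between slider and packer2 above 4 N or contact force between slider and packer3 above 4 N or contact force between slider and packer4 above 4 N) and (contact force between leg and packer1 above 4 N or contact force between leg and packer2 above 4 N or contact force between leg and packer3 above 4 N or contact force between leg and packer4 above 4 N) and contact force between leg and end_block above 4 N and y of slider in the frame of clamp below 0.0295 m and linear speed of slider below 0.01 m/s and contact force between the fingers and packer1 below 0.3 N and contact force between the fingers and packer2 below 0.3 N and contact force between the fingers and packer3 below 0.3 N and contact force between the fingers and packer4 below 0.3 N and contact force between the fingers and leg below 0.3 N and ((height (world z) of packer1 below 0.006 m and angle between packer1's own z axis and vertical below 0.15 rad) or (x of packer1 in the frame of jig between -0.015 and 0.015 m and y of packer1 in the frame of jig between -0.15 and -0.045 m and z of packer1 in the frame of jig between 0.014 and 0.023 m and angle between packer1's own z axis and vertical below 0.15 rad)) and ((height (world z) of packer2 below 0.006 m and angle between packer2's own z axis and vertical below 0.15 rad) or (x of packer2 in the frame of jig between -0.015 and 0.015 m and y of packer2 in the frame of jig between -0.15 and -0.045 m and z of packer2 in the frame of jig between 0.014 and 0.023 m and angle between packer2's own z axis and vertical below 0.15 rad)) and ((height (world z) of packer3 below 0.006 m and angle between packer3's own z axis and vertical below 0.15 rad) or (x of packer3 in the frame of jig between -0.015 and 0.015 m and y of packer3 in the frame of jig between -0.15 and -0.045 m and z of packer3 in the frame of jig between 0.014 and 0.023 m and angle between packer3's own z axis and vertical below 0.15 rad)) and ((height (world z) of packer4 below 0.006 m and angle between packer4's own z axis and vertical below 0.15 rad) or (x of packer4 in the frame of jig between -0.015 and 0.015 m and y of packer4 in the frame of jig between -0.15 and -0.045 m and z of packer4 in the frame of jig between 0.014 and 0.023 m and angle between packer4's own z axis and vertical below 0.15 rad)) and contact force between any of the fingers, the arm and slider above 3 N); the arm keeps its last pose, push and grip.
It fails at once if the offcut, glue or screw tray is moved more than 40 mm (distance of any of offcut, glue, screws from where it was at the start of the episode above 0.04 m).
It fails at once if the leg is squeezed against the end block with more than 80 N (contact force between leg and end_block above 80 N).
It also fails if it takes over 72 s, if anything falls off the work surface, if the arm or the gripper's body presses on something with over 40 N, if the wrist force passes 120 N, or if a joint passes its speed limit or range.

## Robot

A 6-joint arm with a two-finger parallel gripper is mounted at the origin on the work surface. World frame = base frame: x ahead of the robot, y to its left, z up, the work surface at z = 0. Lengths are in m, angles in rad, forces in N, time in s.
With the tool pointing down it reaches from about 0.425 to 0.95 m from the base axis. Payload 3.5 kg.
Tool frame: the origin (TCP) lies at the very end of the fingers, on their centre line; the grasp point (between the pads) lies behind it (env.grip_point_offset is the z of the grasp point in the tool frame, in m); z points along the fingers, x is the direction in which the jaws open and shut, and the axes are right-handed (so a half turn about z gives the same grasp; the last joint's range is limited). The gripper opens to 85 mm and grips with 20 to 120 N. Pads are 22 mm wide; open, the fingers measure 114 mm over their backs; the gripper's body (76 mm by 85 mm) begins 54 mm behind the grasp point. The pads swing forward as they close: fully open they stand 13 mm farther back than shut.
Start: joints at [1.085, 0.286, 1.577, -0, 1.279, -0.15], TCP at [0.222, 0.637, 0.211] pointing down, gripper open.
Joint ranges: [-2.77, 2.77], [-0.9, 2.22], [0.21, 2.48], [-1.53, 4.67], [0.24, 2.81], [-2.84, 2.84]. Speed limits (rad/s): [2.79, 2.79, 3.14, 3.14, 3.14, 3.14].

## Interface

Orientations are given as [roll, pitch, yaw] about the fixed x, y, z axes, in that order (R = Rz(yaw) Ry(pitch) Rx(roll)).
In Python, from workcell import read_state, vision, order, env gives the robot as it stands.
- The arm moves only by the tool drive_tool, never from a script. Its argument "series" is a list that holds one entry, the list of rows, each a list of 5 numbers: the shift along the tool's x, y, z in units of 0.03 m (1.0 is 0.03 m), then the turn about the tool's z in units of 90 degrees (1.0 is 90 degrees), then the opening in per cent of the stroke, from 0 (shut) to 100 (fully open). In form: [[[x, y, z, turn, grip], ...]]. A call has 1 to 5 rows; each row shifts and turns the commanded pose from where the row before left it, along the tool's axes as they then stand; what a row does not reach is not made up. A row lasts 1/8 s, in which the tool goes at most 62.5 mm and 10.7 degrees, less where a joint would pass 70% of its speed; a pose out of reach is approached as far as the arm can. A call with a number of a shift or a turn outside -1 to 1 is refused whole. A call with a gripper value outside its range is refused whole. The fingers move at their own pace and stop on an object; "newtons" is the grip in N (left out, the last holds). Time passes only in rows, so rows that do not move let the fingers close. It gives the time, the measured TCP pose, the force and the opening at its end, in the units of the state.
- read_state(): the state, without advancing time (a new reading comes with each control period).
- vision.snapshot(name): name is "side" or "top" or "wrist"; returns (picture, depth): 400x640x3 uint8, red, green, blue; 400x640 float32, m along the optical axis (not along the pixel's ray), 0 where there is no reading.
- vision.camera_params(name): a dict with "mtx" (3x3 intrinsics, pixels), "dist" ([k1, k2, p1, p2, k3] as OpenCV has them; the pictures are not rectified), "eye" and "attitude" of the camera in the world; the wrist camera has in their place "T_tool_cam" (4x4, takes a point from camera to tool coordinates, whose origin is the TCP and whose axes are the tool frame's). Camera axes: x right, y up, looking along -z (the intrinsics and any distortion apply to the point x, -y, -z); pixel columns grow to the right and rows downward; lengths in m; the calibration is good to about 2 mm. A picture is of the moment at which its call begins: read the wrist's pose just before it. camera_params takes no time and is no camera call.
- order.finish_job(): hands the job in, once; it reports no verdict.
The state is a dict: "time": time; "qpos": joint angles; "joint_vel": joint speeds; "tau": joint torques, N m; "tool_pos": TCP position; "tcp_rot": TCP orientation; "force": force on the tool from outside, world axes, zero at the start; "moment": the same for the moment, N m; "finger_gap": opening from 0.0 (shut) to 1.0 (fully open).
Only numpy, scipy, OpenCV 4.12 (cv2) and the standard library are available. Lean on these libraries where they do the work, as an engineer would, in place of code of your own. Each camera call takes 0.05 s, during which the arm holds its last target. There are 200 camera calls.

## Working session

There is one attempt and no reset: what is moved stays moved. The work goes in short steps, Python scripts to look and compute and a tool call to move; the robot and the scene stay as the last step left them, time stands still between calls to the robot, and variables do not carry over. Pictures are saved under pics/ and viewed, about 8 in all and at most 12, crops included, and the job is handed in when it is done.

Besides the shell and the picture viewer there is one more tool, called after "Emit:" as name(argument=value, ...), one argument or row to a line, values as JSON. drive_tool: Moves the arm, as the interface text tells. Shifts and turns lie within -1 to 1; 1 stands for 0.03 m of shift or 90 degrees of turn. Its arguments: {"type":"object","properties":{"series":{"type":"array","items":{"type":"array","items":{"type":"array","items":{"type":"number"}}}},"newtons":{"type":"number"}},"required":["series"]}

```bash
ls; mkdir -p pics
cat > h.py <<'E'
import numpy as np,cv2
from scipy.spatial.transform import Rotation as R
from workcell import read_state,vision,order,env
def Rm(a):
    a=np.array(a,float)
    if a.shape==(3,3): return a
    return (R.from_quat(a) if a.size==4 else R.from_euler('xyz',a)).as_matrix()
def cam(n,s=None):
    p=vision.camera_params(n)
    if n=='wrist':
        T=np.eye(4);T[:3,:3]=Rm(s['tcp_rot']);T[:3,3]=s['tool_pos'];M=T@np.array(p['T_tool_cam'])
        return p,M[:3,3],M[:3,:3]
    return p,np.array(p['eye']),Rm(p['attitude'])
def snap(n):
    s=read_state();im,d=vision.snapshot(n);return im,d,cam(n,s)
def rays(C,px):
    p,e,A=C
    u=cv2.undistortPoints(np.array(px,float).reshape(-1,1,2),np.array(p['mtx'],float),np.array(p['dist'],float)).reshape(-1,2)
    return np.c_[u[:,0],-u[:,1],-np.ones(len(u))]@A.T
def onplane(C,px,z):
    r=rays(C,px);e=C[1];return e+r*((z-e[2])/r[:,2])[:,None]
def cloud(C,d,mask):
    v,u=np.nonzero(mask&(d>0));return C[1]+rays(C,np.c_[u,v])*d[v,u][:,None]
def save(im,f): cv2.imwrite('pics/'+f,im[...,::-1])
E
python3 - <<'E'
from h import *
print(read_state(),env.grip_point_offset)
for n in('top','side'):
    p=vision.camera_params(n);print(p)
    im,d,C=snap(n);save(im,n+'0.png');np.savez(n+'0.npz',im=im,d=d)
E
```

```text
pics
{'time': 0.0, 'qpos': array([ 1.08500799e+00,  2.87224713e-01,  1.57815725e+00, -8.25197570e-06,
        1.27858337e+00, -1.50003504e-01]), 'joint_vel': array([ 5.64905356e-04,  2.42216517e-05,  2.38315186e-04, -5.72541622e-04,
        3.15397137e-03, -1.26434008e-03]), 'tau': array([ 6.22886510e-04, -4.05962956e+01, -2.92635745e+01, -2.02711618e-05,
        5.59736291e-03, -5.98473676e-06]), 'tool_pos': array([0.22206825, 0.63669055, 0.20931855]), 'tcp_rot': array([-3.14124588e+00,  2.34721540e-03,  1.23501429e+00]), 'force': array([ 0.73342774,  0.08003945, -0.11014613]), 'moment': array([0.01636127, 0.0003289 , 0.05579132]), 'finger_gap': 1.0012172057032687} -0.0187
{'mtx': array([[486.08642934,   0.        , 318.78573299],
       [  0.        , 486.08642934, 191.78956869],
       [  0.        ,   0.        ,   1.        ]]), 'dist': array([-0.00609028,  0.        ,  0.        ,  0.        ,  0.        ]), 'eye': array([0.45221681, 0.02037978, 1.70588913]), 'attitude': array([ 0.06629543, -0.01113581, -1.5417405 ])}
{'mtx': array([[382.27083802,   0.        , 317.63201645],
       [  0.        , 382.27083802, 195.91534313],
       [  0.        ,   0.        ,   1.        ]]), 'dist': array([-0.03438919,  0.        ,  0.        ,  0.        ,  0.        ]), 'eye': array([ 0.10203982, -0.7159648 ,  0.64494677]), 'attitude': array([ 0.99641062, -0.01889152, -0.55743786])}
```

View pics/top0.png

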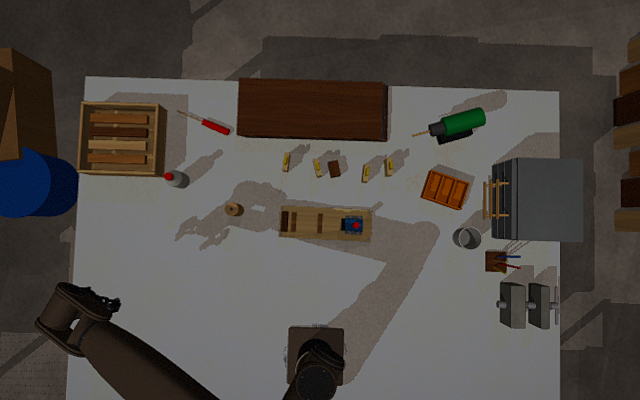

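View pics/side0.png

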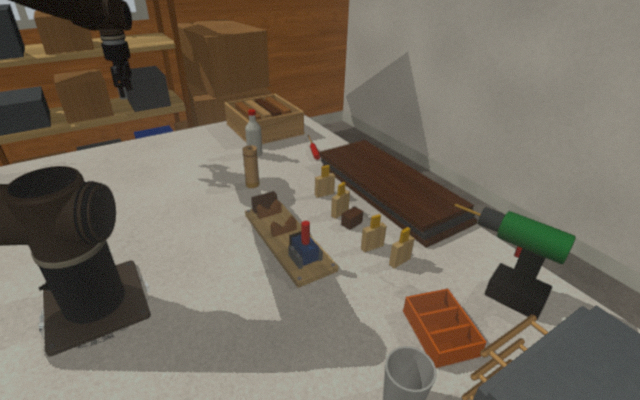

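Run:
```python
from h import *
z=np.load('top0.npz');im=z['im'];d=z['d'];C=cam('top')
hsv=cv2.cvtColor(im,cv2.COLOR_RGB2HSV)
P=np.zeros(im.shape)
m=np.ones(d.shape,bool);v,u=np.nonzero(d>0);P[v,u]=cloud(C,d,m)
def comps(mask,amin=4):
    n,l,s,c=cv2.connectedComponentsWithStats(mask.astype(np.uint8))
    return [(l==i) for i in range(1,n) if s[i,4]>=amin]
roi=np.zeros(d.shape,bool);roi[143:260,190:480]=1
Z=P[...,2]
print('table z',np.median(Z[250:300,150:190]))
for lo,hi,nm in((.115,.16,'leg/post'),(.085,.112,'tabs/post'),(.045,.08,'plates,blocks')):
    for c in comps(roi&(Z>lo)&(Z<hi)):
        p=P[c];q=np.argwhere(c)
        r=cv2.minAreaRect(p[:,:2].astype(np.float32)*1000)
        print(nm,c.sum(),q.mean(0)[::-1].round(1),p.mean(0).round(4),[np.round(x,1) for x in r], im[c].mean(0).astype(int))
c=comps(roi&(Z>.010)&(Z<.03),200)
for k in c:
    p=P[k];r=cv2.minAreaRect(p[:,:2].astype(np.float32)*1000);print('board',k.sum(),p.mean(0),r)
s=read_state()
for n in('wrist',):print(vision.camera_params(n))
```

```text
table z -0.0003977050320004283
leg/post 154 [231.  208.5] [0.4948 0.2885 0.1291] [array([494.9, 289.1]), array([42.6, 41.8]), np.float64(72.9)] [90 66 40]
leg/post 31 [355.4 224.5] [ 0.4549 -0.1162  0.1248] [array([ 454.8, -116.7]), array([16.2, 16.6]), np.float64(1.6)] [117   3   5]
tabs/post 23 [284.7 159.4] [0.6638 0.122  0.099 ] [array([664.1, 122.1]), array([ 8.1, 24.7]), np.float64(80.1)] [117  94  12]
tabs/post 25 [390.2 164.6] [ 0.6574 -0.23    0.0961] [array([ 658.5, -231.1]), array([24. ,  8.2]), np.float64(4.6)] [104  81   4]
tabs/post 19 [316.9 165.3] [0.6474 0.0144 0.0992] [array([647.8,  14.4]), array([24.8,  7. ]), np.float64(15.5)] [117  94   5]
tabs/post 21 [366.7 171. ] [ 0.6334 -0.1518  0.099 ] [array([ 633.6, -152.4]), array([ 8.6, 20.4]), np.float64(85.0)] [111  87   3]
tabs/post 13 [238.2 209.5] [0.493  0.2697 0.1002] [array([492.6, 270.6]), array([ 7.3, 30.4]), np.float64(83.6)] [45 31 14]
tabs/post 124 [468.  237.6] [ 0.4222 -0.4928  0.0967] [array([ 422.8, -495.2]), array([75.9, 74.6]), np.float64(1.9)] [82 79 75]
plates,blocks 77 [285.6 161.5] [0.6612 0.1208
[... 3039 characters left out ...]
56] ((457.6772766113281, -18.793655395507812), (321.5522766113281, 110.063232421875), 88.58960723876953)
{'mtx': array([[314.78020738,   0.        , 320.61142352],
       [  0.        , 314.78020738, 197.47352099],
       [  0.        ,   0.        ,   1.        ]]), 'dist': array([0.00736396, 0.        , 0.        , 0.        , 0.        ]), 'T_tool_cam': array([[ 9.99999956e-01,  2.80976922e-04, -9.13392221e-05,
         1.66450047e-03],
       [ 2.46585668e-04, -9.64018292e-01, -2.65835800e-01,
        -6.73303948e-02],
       [-1.62746406e-04,  2.65835765e-01, -9.64018319e-01,
        -1.64298018e-01],
       [ 0.00000000e+00,  0.00000000e+00,  0.00000000e+00,
         1.00000000e+00]])}
```

```bash
cat >> h.py <<'E'
def plan(*wps,start=None):
    """wps: (x,y,z,yaw,nrows,grip) -> rows in the move units; prints them, 5 per call"""
    s=read_state();
    p=np.array(s['tool_pos'] if start is None else start[:3]);y=s['tcp_rot'][2] if start is None else start[3]
    rows=[]
    for X,Y,Z,W,n,g in wps:
        for k in range(n,0,-1):
            D=(np.array([X,Y,Z])-p)/k;dw=(W-y)/k
            A=Rm([np.pi,0,y]);t=np.round(A.T@D/.03,2);tu=round(-dw/(np.pi/2),3)
            rows.append([*(t+0.).tolist(),tu,g]);p=p+A@t*.03;y-=tu*np.pi/2
    for i in range(0,len(rows),5):print('[['+','.join(str(r).replace(' ','') for r in rows[i:i+5])+']]')
E
python3 - <<'E'
from h import *
plan((.495,.289,.205,-.022,18,100),(.495,.289,.078,-.022,6,100))
E
```

```text
[[[-0.44,0.69,0.01,np.float64(0.044),100],[-0.39,0.72,0.01,np.float64(0.044),100],[-0.34,0.74,0.01,np.float64(0.045),100],[-0.29,0.77,0.01,np.float64(0.044),100],[-0.24,0.78,0.01,np.float64(0.045),100]]]
[[[-0.18,0.8,0.01,np.float64(0.044),100],[-0.12,0.81,0.01,np.float64(0.045),100],[-0.07,0.82,0.01,np.float64(0.044),100],[-0.01,0.82,0.01,np.float64(0.045),100],[0.05,0.82,0.01,np.float64(0.044),100]]]
[[[0.1,0.81,0.01,np.float64(0.045),100],[0.16,0.8,0.01,np.float64(0.044),100],[0.22,0.79,0.0,np.float64(0.045),100],[0.27,0.77,0.01,np.float64(0.044),100],[0.32,0.75,0.0,np.float64(0.045),100]]]
[[[0.38,0.73,0.01,np.float64(0.044),100],[0.43,0.7,0.0,np.float64(0.045),100],[0.47,0.66,0.01,np.float64(0.044),100],[0.0,0.0,0.71,np.float64(0.0),100],[0.0,0.0,0.7,np.float64(0.0),100]]]
[[[0.0,0.0,0.71,np.float64(0.0),100],[0.0,0.0,0.7,np.float64(0.0),100],[0.0,0.0,0.71,np.float64(0.0),100],[0.0,0.0,0.7,np.float64(0.0),100]]]
```

Emit:
drive_tool(
  series=[
    [[-0.44, 0.69, 0, 0.044, 100], [-0.39, 0.72, 0, 0.044, 100], [-0.34, 0.74, 0, 0.045, 100], [-0.29, 0.77, 0, 0.044, 100], [-0.24, 0.78, 0, 0.045, 100]],
  ],
  newtons=20,
)

```text
time: 0.72
tool_pos: [0.2996, 0.5389, 0.2109]
tcp_rot: [3.141, -0.0, 0.88]
force: [0.6, 0.5, -0.4]
finger_gap: 0.998
```

Emit:
drive_tool(
  series=[
    [[-0.18, 0.8, 0, 0.044, 100], [-0.12, 0.81, 0, 0.045, 100], [-0.07, 0.82, 0, 0.044, 100], [-0.01, 0.82, 0, 0.045, 100], [0.05, 0.82, 0, 0.044, 100]],
  ],
)

```text
time: 1.35
tool_pos: [0.3753, 0.4419, 0.2109]
tcp_rot: [3.142, -0.0, 0.532]
force: [0.1, 0.1, 0.2]
finger_gap: 0.999
```

Emit:
drive_tool(
  series=[
    [[0.1, 0.81, 0, 0.045, 100], [0.16, 0.8, 0, 0.044, 100], [0.22, 0.79, 0, 0.045, 100], [0.27, 0.77, 0, 0.044, 100], [0.32, 0.75, 0, 0.045, 100]],
  ],
)

```text
time: 1.98
tool_pos: [0.4505, 0.3454, 0.2109]
tcp_rot: [-3.142, -0.0, 0.181]
force: [0.3, 0.4, -0.5]
finger_gap: 0.999
```

Emit:
drive_tool(
  series=[
    [[0.38, 0.73, 0, 0.044, 100], [0.43, 0.7, 0, 0.045, 100], [0.47, 0.66, 0, 0.044, 100], [0, 0, 0, 0, 100]],
  ],
)

```text
time: 2.48
tool_pos: [0.4962, 0.2874, 0.2109]
tcp_rot: [3.142, -0.0, -0.027]
force: [-0.8, 0.4, 0.3]
finger_gap: 1.001
```

Emit:
drive_tool(
  series=[
    [[-0.03, -0.05, 0.8, 0, 100], [0, 0, 0.9, 0, 100], [0, 0, 0.9, 0, 100], [0, 0, 0.9, 0, 100], [0, 0, 0.9, 0, 100]],
  ],
)

```text
time: 3.1
tool_pos: [0.4939, 0.2911, 0.0781]
tcp_rot: [-3.141, -0.0, -0.022]
force: [0.9, -0.4, 0.2]
finger_gap: 1.002
```

Emit:
drive_tool(
  series=[
    [[0, 0, 0, 0, 0], [0, 0, 0, 0, 0], [0, 0, 0, 0, 0], [0, 0, 0, 0, 0], [0, 0, 0, 0, 0]],
  ],
  newtons=20,
)

```text
time: 3.72
tool_pos: [0.4953, 0.2916, 0.0805]
tcp_rot: [-3.141, -0.002, -0.022]
force: [-1.6, -0.6, 5.9]
finger_gap: 0.507
```

Emit:
drive_tool(
  series=[
    [[0, 0, 0.05, 0, 0], [0, -0.37, 0.03, 0, 0], [0, -0.37, 0.03, 0, 0], [0, -0.37, 0.03, 0, 0], [0, -0.37, 0.04, 0, 0]],
  ],
)

```text
time: 4.35
tool_pos: [0.4961, 0.3362, 0.0755]
tcp_rot: [-3.141, -0.001, -0.022]
force: [-1.9, -0.8, 5.5]
finger_gap: 0.506
```

Run:
```python
from h import *
print(read_state()['force'])
im,d,C=snap('side');save(cv2.resize(im[60:260,150:350],None,fx=2,fy=2),'leg1.png')
```

```text
[-1.90766578 -0.82664911  5.45913876]
```

View pics/leg1.png

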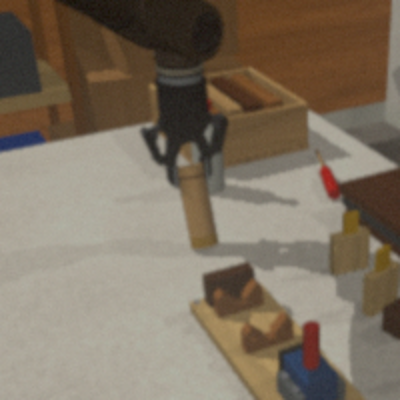

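Emit:
drive_tool(
  series=[
    [[0, -0.4, 0.07, 0, 0], [0, -0.4, 0.1, 0, 0], [0, -0.35, 0.25, 0, 0], [0, -0.35, 0.3, 0, 0], [0, -0.3, 0.3, 0, 0]],
  ],
)

```text
time: 5.03
tool_pos: [0.4978, 0.3926, 0.0441]
tcp_rot: [-3.136, -0.004, -0.022]
force: [-0.5, 4.9, 6.2]
finger_gap: 0.508
```

Emit:
drive_tool(
  series=[
    [[0, -0.25, 0.35, 0, 0], [0, -0.25, 0.4, 0, 0], [0, -0.15, 0.4, 0, 0], [0, -0.1, 0.2, 0, 0]],
  ],
)

```text
time: 5.52
tool_pos: [0.4962, 0.4115, 0.0003]
tcp_rot: [3.14, 0.002, -0.021]
force: [-0.3, 0.7, 0.7]
finger_gap: 0.509
```

Run:
```python
from h import *
print(read_state()['force'])
im,d,C=snap('side');save(cv2.resize(im[60:260,150:350],None,fx=2,fy=2),'leg2.png')
```

```text
[-0.32585931  0.69534842  0.73132894]
```

View pics/leg2.png

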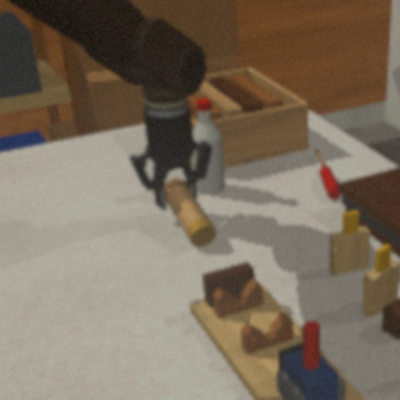

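Emit:
drive_tool(
  series=[
    [[0, 0, -0.15, 0, 62], [0, 0, 0, 0, 62], [0, 0.6, 0, 0, 62], [0, 0.57, 0, 0, 62], [0, 0, 0, 0, 62]],
  ],
)

```text
time: 6.2
tool_pos: [0.4961, 0.375, 0.0065]
tcp_rot: [3.141, 0.001, -0.024]
force: [-0.1, 0.1, -0.7]
finger_gap: 0.619
```

Run:
```python
from h import *
im,d,C=snap('top');np.savez('t2.npz',im=im,d=d)
P=np.zeros(im.shape);v,u=np.nonzero(d>0);P[v,u]=cloud(C,d,np.ones(d.shape,bool))
m=(P[...,2]>.012)&(P[...,2]<.06)&(P[...,0]>.44)&(P[...,0]<.55)&(P[...,1]>.16)&(P[...,1]<.5)
h=im.astype(int);m&=(h[...,0]>h[...,2]*1.3)
p=P[m];print(m.sum(),p.min(0),p.max(0),np.percentile(p,[5,50,95],axis=0))
s=cv2.resize(im[170:240,170:260],None,fx=5,fy=5);save(s,'t2.png')
im,d,C=snap('wrist');save(im,'w2.png')
```

```text
218 [0.47469664 0.29743163 0.01261532] [0.51853605 0.36217957 0.05246932] [[0.47757296 0.29932057 0.02476365]
 [0.49750883 0.32388067 0.03952825]
 [0.51560527 0.35217059 0.04688527]]
```

View pics/w2.png

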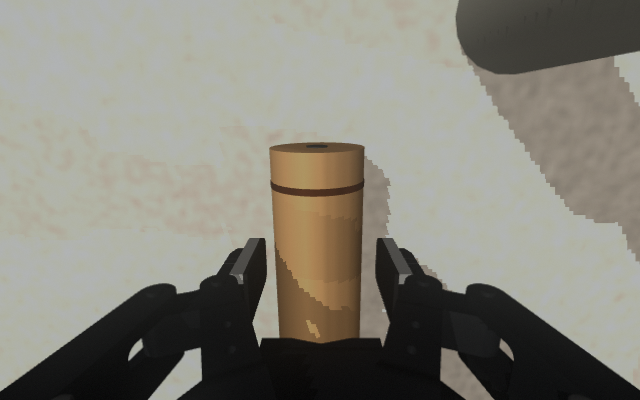

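Emit:
drive_tool(
  series=[
    [[0, 0.4, 0.1, 0, 62], [0, 0, 0, 0, 0], [0, 0, 0, 0, 0], [0, 0, 0, 0, 0]],
  ],
  newtons=30,
)

```text
time: 6.8
tool_pos: [0.4959, 0.3649, 0.0035]
tcp_rot: [3.141, 0.0, -0.021]
force: [-0.5, -1.3, -0.2]
finger_gap: 0.485
```

Emit:
drive_tool(
  series=[
    [[0, 0, -0.5, 0, 0], [0, 0, -0.8, 0, 0], [0, 0, -0.9, 0, 0], [0, 0, -0.8, 0, 0], [0, 0, 0, 0, 0]],
  ],
)

```text
time: 7.42
tool_pos: [0.4979, 0.3662, 0.0972]
tcp_rot: [-3.138, -0.006, -0.021]
force: [1.6, 0.7, -1.4]
finger_gap: 0.483
```

Run:
```python
from h import *
im,d,C=snap('side');np.savez('s3.npz',im=im,d=d)
P=np.zeros(im.shape);v,u=np.nonzero(d>0);P[v,u]=cloud(C,d,np.ones(d.shape,bool))
m=(P[...,2]>.05)&(P[...,2]<.15)&(abs(P[...,0]-.495)<.04)&(P[...,1]>.25)&(P[...,1]<.46)
h=im.astype(int);m&=(h[...,0]>h[...,2]*1.35)
p=P[m];print(m.sum());
for a in np.arange(.28,.45,.01):
    q=p[(p[:,1]>a)&(p[:,1]<=a+.01)]
    if len(q)>5: print(round(a,2),len(q),q.min(0),q.max(0))
s=read_state();print(s['tool_pos'],s['force'])
plan((.4588,.0415,.118,-.022,11,0))
```

```text
334
0.29 23 [0.47303663 0.29643654 0.09715487] [0.51162811 0.29986479 0.1353505 ]
0.3 122 [0.47446164 0.30004825 0.09472622] [0.51905012 0.30929147 0.13737403]
0.31 24 [0.47372271 0.31017426 0.11454654] [0.51334152 0.31868788 0.13807276]
0.32 22 [0.47455317 0.32042295 0.11350269] [0.50792039 0.32910083 0.13756071]
0.33 20 [0.47428012 0.3301906  0.11433617] [0.50814278 0.33923549 0.1382866 ]
0.34 22 [0.47432616 0.34036185 0.11467926] [0.50828676 0.34867075 0.13744347]
0.35 24 [0.47402886 0.35108984 0.1189254 ] [0.51763675 0.3596989  0.14364483]
0.36 21 [0.46159361 0.36148934 0.12363684] [0.51714489 0.36911597 0.14821159]
0.37 22 [0.46150919 0.3703568  0.12513482] [0.51827873 0.37987516 0.14840564]
0.38 10 [0.4857723  0.38076422 0.13392067] [0.50839958 0.38822132 0.13855513]
0.39 8 [0.49070253 0.39041492 0.13403596] [0.50856039 0.39815989 0.1383854 ]
0.4 7 [0.49194746 0.40176858 0.13176191] [0.5106261  0.40972904 0.13838037]
0.41 6 [0.47562867 0.41010999 0.1168655 ] [0.51095846 0.41741011 0.13837951]
[0.49668013 0.36551206 0.09515438] [ 0.5976776   0.18358493 -2.12082797]
[[[-0.09,0.98,-0.07,np.float64(0.0),0],[-0.09,0.98,-0.07,np.float64(0.0),0],[-0.09,0.99,-0.07,np.float64(0.0),0],[-0.1,0.98,-0.07,np.float64(0.0),0],[-0.09,0.99,-0.07,np.float64(0.0),0]]]
[[[-0.1,0.98,-0.07,np.float64(0.0),0],[-0.09,0.99,-0.07,np.float64(0.0),0],[-0.1,0.98,-0.07,np.float64(0.0),0],[-0.09,0.99,-0.07,np.float64(0.0),0],[-0.1,0.98,-0.07,np.float64(0.0),0]]]
[[[-0.09,0.99,-0.06,np.float64(0.0),0]]]
```

Emit:
drive_tool(
  series=[
    [[-0.09, 0.98, 0, 0, 0], [-0.09, 0.98, 0, 0, 0], [-0.09, 0.98, 0, 0, 0], [-0.1, 0.98, 0, 0, 0], [-0.09, 0.98, 0, 0, 0]],
  ],
)

```text
time: 8.1
tool_pos: [0.4777, 0.2172, 0.0921]
tcp_rot: [3.141, 0.003, -0.021]
force: [-0.1, 0.3, -1.1]
finger_gap: 0.486
```

Emit:
drive_tool(
  series=[
    [[-0.1, 0.98, 0, 0, 0], [-0.09, 0.98, 0, 0, 0], [-0.1, 0.98, 0, 0, 0], [-0.09, 0.98, 0, 0, 0], [-0.1, 0.98, 0, 0, 0]],
  ],
)

```text
time: 8.72
tool_pos: [0.4601, 0.0708, 0.0923]
tcp_rot: [-3.141, 0.003, -0.022]
force: [0.3, 0.0, -1.9]
finger_gap: 0.479
```

Emit:
drive_tool(
  series=[
    [[-0.09, 0.94, 0, 0, 0], [0, 0, 0, 0, 0], [0, 0, 0.6, 0, 0], [0, 0, 0.6, 0, 0], [0, 0, 0, 0, 0]],
  ],
)

```text
time: 9.35
tool_pos: [0.456, 0.0445, 0.0556]
tcp_rot: [-3.141, 0.005, -0.021]
force: [0.3, -0.8, -2.1]
finger_gap: 0.48
```

Run:
```python
from h import *
s=read_state();print(s['tool_pos'],s['tcp_rot'],s['force'])
im,d,C=snap('side');save(cv2.resize(im[150:300,200:400],None,fx=3,fy=3),'s4.png')
```

```text
[0.45603897 0.04447045 0.05555052] [-3.14070243  0.00529462 -0.02103649] [ 0.27289067 -0.78410461 -2.06622255]
```

View pics/s4.png

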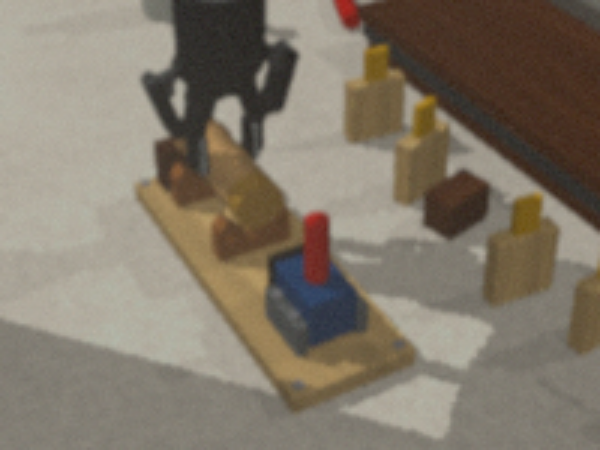

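Emit:
drive_tool(
  series=[
    [[0.06, 0, 0.25, 0, 0], [0, 0, 0.18, 0, 0], [0, 0, 0, 0, 0]],
  ],
)

```text
time: 9.78
tool_pos: [0.4608, 0.0436, 0.0481]
tcp_rot: [-3.141, 0.001, -0.021]
force: [-8.1, 1.0, 17.3]
finger_gap: 0.48
```

Emit:
drive_tool(
  series=[
    [[0, -0.07, 0, 0, 0], [0, -0.04, 0, 0, 0], [0, 0, 0, 0, 0]],
  ],
)

```text
time: 10.15
tool_pos: [0.4604, 0.0443, 0.0477]
tcp_rot: [3.136, 0.002, -0.019]
force: [-8.6, -8.5, 16.6]
finger_gap: 0.483
```

Emit:
drive_tool(
  series=[
    [[-0.05, 0, 0, 0, 70], [0, 0, 0, 0, 75], [0, 0, 0, 0, 75], [0, 0, -0.6, 0, 75], [0, 0, -0.9, 0, 75]],
  ],
)

```text
time: 10.78
tool_pos: [0.4575, 0.0471, 0.0891]
tcp_rot: [-3.141, 0.003, -0.021]
force: [0.2, -0.3, 1.0]
finger_gap: 0.749
```

Emit:
drive_tool(
  series=[
    [[0, 0, -0.9, 0, 75], [0, 0, -0.9, 0, 60], [0.9, 0, -0.8, 0, 45], [0.95, 0.5, 0, 0, 40], [0.95, 0.9, 0, 0, 40]],
  ],
)

```text
time: 11.4
tool_pos: [0.5427, 0.0033, 0.1681]
tcp_rot: [-3.141, -0.001, -0.02]
force: [0.2, -0.1, -0.4]
finger_gap: 0.397
```

```bash
cat >> h.py <<'E'
def look():
    im,d,C=snap('top');P=np.zeros(im.shape);v,u=np.nonzero(d>0);P[v,u]=cloud(C,d,np.ones(d.shape,bool))
    return im,P
o=np.array([.4588,.0455]);psi=-.022
def jig(p):
    p=np.asarray(p);D=p[...,:2]-o;c,s=np.cos(psi),np.sin(psi)
    return np.stack([c*D[...,0]+s*D[...,1],-s*D[...,0]+c*D[...,1],p[...,2]],-1)
def world(x,y):
    c,s=np.cos(psi),np.sin(psi);return o+[c*x-s*y,s*x+c*y]
E
python3 - <<'E'
from h import *
im,P=look();J=jig(P)
print(read_state()['tool_pos'])
m=(abs(J[...,0])<.03)&(abs(J[...,1])<.08)&(J[...,2]>.066)&(J[...,2]<.1)
p=J[m];print('leg',m.sum(),np.percentile(p,[1,50,99],axis=0).round(4))
r=cv2.minAreaRect(P[m][:,:2].astype(np.float32)*1000);print(r)
m=(abs(J[...,0])<.03)&(J[...,1]<-.12)&(J[...,1]>-.2)&(J[...,2]>.115);print('post',J[m].mean(0))
h=cv2.cvtColor(im,cv2.COLOR_RGB2HSV)
m=(J[...,2]>.055)&(J[...,2]<.07)&(J[...,1]>-.2)&(J[...,1]<-.075)&(abs(J[...,0])<.035);p=J[m]
print('slider+pad',p.min(0),p.max(0))
save(cv2.resize(im[140:250,260:410],None,fx=5,fy=5),'t5.png')
E
```

```text
[ 5.45560682e-01 -4.42289227e-04  1.68208166e-01]
leg 71 [[-0.0228  0.0503  0.066 ]
 [ 0.0035  0.06    0.0784]
 [ 0.0274  0.0789  0.0914]]
((461.4078369140625, 110.22634887695312), (28.70423126220703, 56.866363525390625), 87.03575134277344)
post [-0.00046766 -0.16199549  0.12522796]
slider+pad [-0.03003302 -0.18989756  0.05517674] [ 0.02436729 -0.11755489  0.06996241]
```

View pics/t5.png

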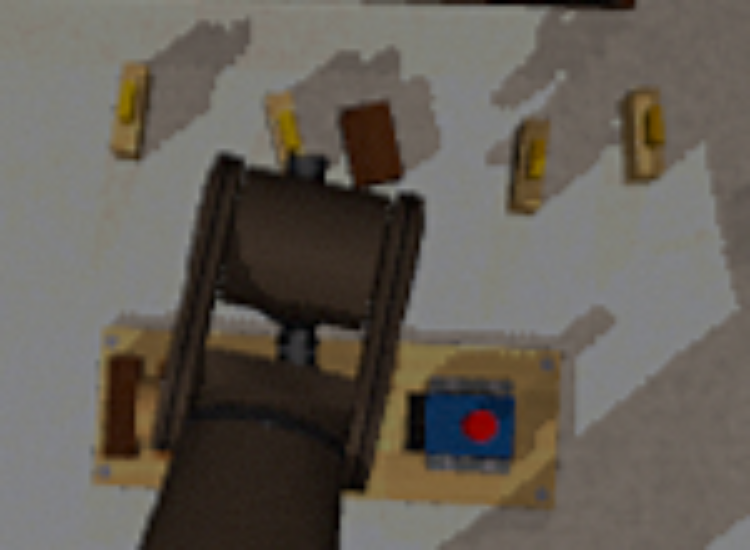

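Run:
```python
from h import *
plan((.634,-.1523,.15,-.089,7,50),(.634,-.1523,.069,-.089,4,50))
```

```text
[[[0.44,0.71,0.09,np.float64(0.006),50],[0.44,0.71,0.09,np.float64(0.006),50],[0.45,0.71,0.09,np.float64(0.006),50],[0.46,0.7,0.08,np.float64(0.006),50],[0.46,0.7,0.09,np.float64(0.006),50]]]
[[[0.47,0.69,0.08,np.float64(0.006),50],[0.48,0.69,0.09,np.float64(0.006),50],[0.0,0.0,0.67,np.float64(0.0),50],[0.0,0.0,0.68,np.float64(0.0),50],[0.0,0.0,0.67,np.float64(0.0),50]]]
[[[0.0,0.0,0.68,np.float64(0.0),50]]]
```

Emit:
drive_tool(
  series=[
    [[0.44, 0.71, 0.09, 0.006, 50], [0.44, 0.71, 0.09, 0.006, 50], [0.45, 0.71, 0.09, 0.006, 50], [0.46, 0.7, 0.09, 0.006, 50], [0.46, 0.7, 0.09, 0.006, 50]],
  ],
)

```text
time: 12.08
tool_pos: [0.6055, -0.1072, 0.1541]
tcp_rot: [-3.142, -0.0, -0.07]
force: [-0.8, 0.5, 0.4]
finger_gap: 0.501
```

Emit:
drive_tool(
  series=[
    [[0.47, 0.69, 0.08, 0.006, 50], [0.48, 0.69, 0.09, 0.006, 50], [0, 0, 0.3, 0, 50], [0, 0, 0, 0, 50]],
  ],
)

```text
time: 12.58
tool_pos: [0.6291, -0.1486, 0.1385]
tcp_rot: [-3.14, 0.003, -0.088]
force: [0.1, -0.3, 0.5]
finger_gap: 0.498
```

Run:
```python
from h import *
im,P=look();J=jig(P)
print(read_state()['tool_pos'],read_state()['tcp_rot'])
m=(abs(J[...,0])<.03)&(abs(J[...,1])<.08)&(J[...,2]>.074)&(J[...,2]<.1)
p=J[m];print('leg',m.sum(),p.min(0),p.max(0),np.percentile(p,[1,50,99],axis=0).round(4))
r=cv2.minAreaRect(p[:,:2].astype(np.float32)*1000);print(r)
im,d,C=snap('wrist');save(im,'w6.png')
h=cv2.cvtColor(im,cv2.COLOR_RGB2HSV);m=cv2.inRange(h,(22,150,60),(34,255,255))
n,l,s,c=cv2.connectedComponentsWithStats(m)
for i in range(1,n):
    if s[i,4]>80:
        k=l==i;q=cloud(C,d,k);q=q[q[:,2]>.097];
        if len(q)>20: print('tab',s[i],len(q),q.mean(0),cv2.minAreaRect(q[:,:2].astype(np.float32)*1000))
```

```text
[ 0.62935103 -0.14833767  0.13911627] [-3.14066543e+00  2.17621603e-03 -8.73113388e-02]
leg 420 [-0.02040131 -0.06462875  0.07401541] [0.02129488 0.06404879 0.09300581] [[-0.0192 -0.0639  0.0743]
 [ 0.0006  0.0002  0.082 ]
 [ 0.0199  0.0629  0.0918]]
((0.29623985290527344, -0.298431396484375), (41.41278076171875, 128.40115356445312), 0.5155596137046814)
tab [309 217  35  11 376] 374 [ 0.63267087 -0.15276796  0.10111031] ((632.9257202148438, -152.80410766601562), (7.9962944984436035, 23.188934326171875), 84.55169677734375)
```

View pics/w6.png

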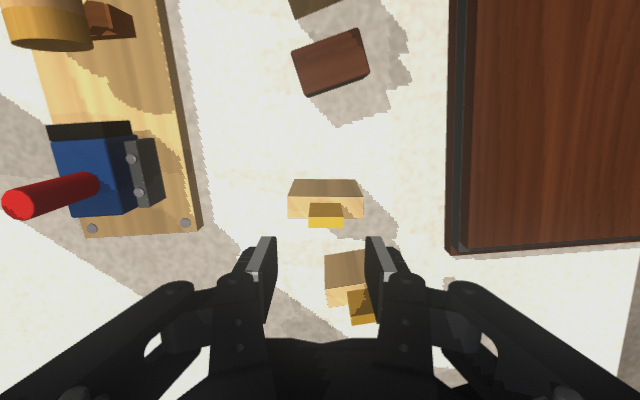

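Emit:
drive_tool(
  series=[
    [[0.13, 0.13, 0.2, 0.005, 50], [0, 0, 0.7, 0, 50], [0, 0, 0.8, 0, 50], [0, 0, 0.63, 0, 50], [0, 0, 0, 0, 0]],
  ],
)

```text
time: 13.3
tool_pos: [0.6317, -0.1523, 0.0671]
tcp_rot: [-3.14, 0.005, -0.095]
force: [-0.3, -0.2, 0.2]
finger_gap: 0.301
```

Emit:
drive_tool(
  series=[
    [[0, 0, 0, 0, 0], [0, 0, 0, 0, 0], [0, 0, -0.4, 0, 0], [0, 0, -0.8, 0, 0], [0, 0, -0.8, 0, 0]],
  ],
  newtons=30,
)

```text
time: 13.92
tool_pos: [0.634, -0.1534, 0.1324]
tcp_rot: [3.141, -0.001, -0.095]
force: [0.2, -1.0, -0.9]
finger_gap: 0.268
```

Run:
```python
from h import *
s=read_state();print(s['tool_pos'],s['tcp_rot'],s['finger_gap'])
im,d,C=snap('wrist');save(im,'w7.png')
im,P=look();m=(P[...,2]>.1)&(np.hypot(P[...,0]-.63,P[...,1]+.15)<.05)&(im[...,0]>im[...,2]*2.)
im,d,C=snap('side');P=np.zeros(im.shape);v,u=np.nonzero(d>0);P[v,u]=cloud(C,d,np.ones(d.shape,bool))
k=(np.abs(P[...,0]-.633)<.05)&(np.abs(P[...,1]+.153)<.03)&(P[...,2]>.02)&(P[...,2]<.2)&(im[...,0]>im[...,2]*1.25)
p=P[k];print(k.sum(),p.min(0),p.max(0));q=p[p[:,2]<p[:,2].min()+.05];print(cv2.minAreaRect(q[:,:2].astype(np.float32)*1000))
w=world(0,-.077);print(w);plan((*w,.175,-.022,7,0))
```

```text
[ 0.63403932 -0.15335639  0.13241523] [ 3.14111857e+00 -1.47681397e-03 -9.54866278e-02] 0.2678179752750266
786 [ 0.60416624 -0.16838798  0.06873358] [ 0.66758002 -0.14220363  0.19874899]
((634.3488159179688, -162.81930541992188), (19.236604690551758, 63.78965377807617), 69.1906509399414)
[ 0.45710614 -0.03148137]
[[[-0.9,-0.5,-0.2,np.float64(-0.007),0],[-0.89,-0.51,-0.2,np.float64(-0.007),0],[-0.89,-0.52,-0.2,np.float64(-0.007),0],[-0.88,-0.53,-0.2,np.float64(-0.006),0],[-0.88,-0.54,-0.19,np.float64(-0.007),0]]]
[[[-0.87,-0.54,-0.2,np.float64(-0.006),0],[-0.87,-0.55,-0.19,np.float64(-0.007),0]]]
```

View pics/w7.png

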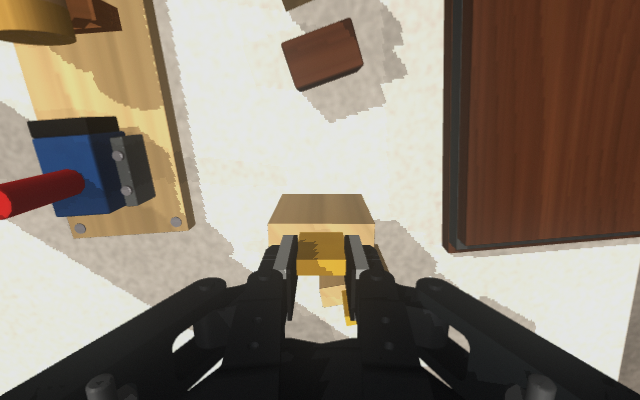

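Emit:
drive_tool(
  series=[
    [[-0.9, -0.5, -0.25, -0.007, 0], [-0.89, -0.51, -0.25, -0.007, 0], [-0.89, -0.52, -0.25, -0.007, 0], [-0.88, -0.53, -0.25, -0.007, 0], [-0.88, -0.54, -0.2, -0.007, 0]],
  ],
)

```text
time: 14.7
tool_pos: [0.5051, -0.0649, 0.1656]
tcp_rot: [-3.141, 0.001, -0.04]
force: [0.0, 1.0, -0.8]
finger_gap: 0.266
```

Emit:
drive_tool(
  series=[
    [[-0.87, -0.54, 0, -0.007, 0], [-0.87, -0.55, 0, -0.007, 0], [0, 0, 0, 0, 0]],
  ],
)

```text
time: 15.08
tool_pos: [0.4536, -0.03, 0.1651]
tcp_rot: [-3.141, 0.002, -0.017]
force: [0.5, -0.3, -0.5]
finger_gap: 0.268
```

Run:
```python
from h import *
for i in range(3):
    s=read_state();print(s['tool_pos'],s['tcp_rot'][2],jig(s['tool_pos']))
    im,d,C=snap('wrist')
h=cv2.cvtColor(im,cv2.COLOR_RGB2HSV);m=cv2.inRange(h,(20,130,50),(34,255,255))
im2,d2,C2=snap('side');save(cv2.resize(im2[130:290,220:400],None,fx=3,fy=3),'s8.png')
```

```text
[ 0.45360921 -0.02997443  0.16511247] -0.017312327864366095 [-0.00352923 -0.07557035  0.16511247]
[ 0.4548161  -0.03070144  0.16567099] -0.017915404567115045 [-0.00230664 -0.07627064  0.16567099]
[ 0.45551261 -0.03114411  0.16601207] -0.018335265033472492 [-0.00160056 -0.07669788  0.16601207]
```

View pics/s8.png

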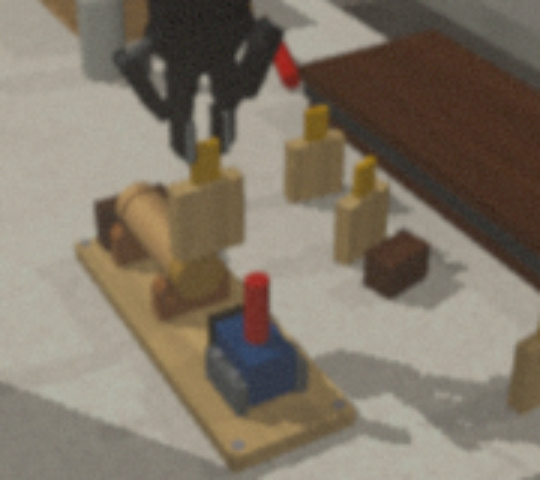

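Emit:
drive_tool(
  series=[
    [[0.03, 0.05, 0.6, 0.003, 0], [0, 0, 0.7, 0, 0], [0, 0, 0.6, 0, 0], [0, 0, 0.4, 0, 0], [0, 0, 0.25, 0, 0]],
  ],
)

```text
time: 15.9
tool_pos: [0.4566, -0.0329, 0.0892]
tcp_rot: [-3.141, 0.001, -0.024]
force: [-0.2, -0.1, -0.8]
finger_gap: 0.262
```

Emit:
drive_tool(
  series=[
    [[0, 0, 0.1, 0, 0], [0, 0, 0, 0, 0]],
  ],
)

```text
time: 16.15
tool_pos: [0.4567, -0.0327, 0.0871]
tcp_rot: [3.141, -0.001, -0.023]
force: [0.1, -1.2, -0.6]
finger_gap: 0.268
```

Emit:
drive_tool(
  series=[
    [[0, 0, 0.06, 0, 0], [0, 0, 0.05, 0, 0], [0, 0, 0, 0, 0]],
  ],
)

```text
time: 16.52
tool_pos: [0.4577, -0.033, 0.0855]
tcp_rot: [3.141, -0.002, -0.023]
force: [-0.8, 0.2, 6.3]
finger_gap: 0.265
```

Emit:
drive_tool(
  series=[
    [[0, 0, 0, 0, 40], [0, 0, 0, 0, 45], [0, 0, 0, 0, 45], [0, 0, -0.6, 0, 45], [0, 0, -0.9, 0, 45]],
  ],
)

```text
time: 17.15
tool_pos: [0.4553, -0.0323, 0.1278]
tcp_rot: [-3.141, 0.003, -0.023]
force: [0.7, 0.0, -0.4]
finger_gap: 0.451
```

Run:
```python
from h import *
s=read_state();print(s['tool_pos'])
plan((*s['tool_pos'][:2],.165,-.022,1,50),(.6425,.011,.140,.269,8,50))
```

```text
[ 0.45531402 -0.03232829  0.12777507]
[[[0.0,0.0,-1.24,np.float64(-0.001),50],[0.78,-0.2,0.1,np.float64(-0.023),50],[0.78,-0.17,0.1,np.float64(-0.023),50],[0.79,-0.14,0.11,np.float64(-0.023),50],[0.79,-0.11,0.1,np.float64(-0.023),50]]]
[[[0.8,-0.08,0.11,np.float64(-0.023),50],[0.8,-0.06,0.1,np.float64(-0.023),50],[0.8,-0.03,0.11,np.float64(-0.024),50],[0.79,0.01,0.1,np.float64(-0.023),50]]]
```

Emit:
drive_tool(
  series=[
    [[0, 0, -0.9, 0, 50], [0.78, -0.2, 0, -0.023, 50], [0.78, -0.17, 0, -0.023, 50], [0.79, -0.14, 0.1, -0.023, 50], [0.79, -0.11, 0.1, -0.023, 50]],
  ],
)

```text
time: 17.77
tool_pos: [0.5506, -0.0109, 0.1491]
tcp_rot: [-3.141, 0.0, 0.123]
force: [-0.3, -0.6, 0.6]
finger_gap: 0.499
```

Emit:
drive_tool(
  series=[
    [[0.8, -0.08, 0.1, -0.023, 50], [0.8, -0.06, 0.1, -0.023, 50], [0.8, -0.03, 0.1, -0.024, 50], [0.79, 0, 0.1, -0.023, 50], [0, 0, 0, 0, 50]],
  ],
)

```text
time: 18.4
tool_pos: [0.6439, 0.0109, 0.1366]
tcp_rot: [-3.141, 0.001, 0.268]
force: [0.6, -0.5, -0.4]
finger_gap: 0.499
```

Run:
```python
from h import *
im,P=look();J=jig(P)
m=(abs(J[...,0])<.06)&(J[...,1]<-.06)&(J[...,1]>-.11)
for lo,hi in((.1,.13),(.075,.09)):
    k=m&(J[...,2]>lo)&(J[...,2]<hi);p=J[k];print('placed',k.sum(),p.mean(0),cv2.minAreaRect(p[:,:2].astype(np.float32)*1000) if len(p) else'')
s=read_state();print(s['tool_pos'],s['tcp_rot'])
im,d,C=snap('wrist');save(im,'w9.png')
h=cv2.cvtColor(im,cv2.COLOR_RGB2HSV);m=cv2.inRange(h,(22,150,60),(34,255,255))
n,l,s,c=cv2.connectedComponentsWithStats(m)
for i in range(1,n):
    if s[i,4]>80:
        q=cloud(C,d,l==i);q=q[q[:,2]>.097]
        if len(q)>20: print('tab',s[i],len(q),q.mean(0),cv2.minAreaRect(q[:,:2].astype(np.float32)*1000))
```

```text
placed 17 [ 0.00397845 -0.07849598  0.11820075] ((3.4499597549438477, -79.04830169677734), (19.565649032592773, 6.707437992095947), 2.988445520401001)
placed 78 [ 0.00276363 -0.07774713  0.08380201] ((1.9713287353515625, -78.60286712646484), (56.668121337890625, 17.034982681274414), 2.4791834354400635)
[0.64308265 0.01078901 0.13668224] [-3.14099805e+00  1.70581324e-03  2.67280107e-01]
tab [381  36  42  30 601] 599 [0.66216967 0.12205607 0.1011296 ] ((662.2059936523438, 122.06170654296875), (8.19090461730957, 23.586400985717773), 82.98442840576172)
tab [307 209  36  11 386] 384 [0.64618426 0.01388842 0.10107257] ((645.954345703125, 13.81928825378418), (23.43111228942871, 7.959074020385742), 15.700477600097656)
tab [  0 210  28  18 332] 331 [ 0.46251278 -0.03323833  0.11915921] ((462.3452453613281, -33.12666702270508), (8.830252647399902, 17.464574813842773), 87.71276092529297)
```

Emit:
drive_tool(
  series=[
    [[0.12, -0.07, 0.2, -0.003, 50], [0, 0, 0.7, 0, 50], [0, 0, 0.8, 0, 50], [0, 0, 0.62, 0, 50], [0, 0, 0, 0, 0]],
  ],
)

```text
time: 19.12
tool_pos: [0.6442, 0.0138, 0.0648]
tcp_rot: [-3.139, 0.005, 0.272]
force: [-0.0, -0.1, -0.8]
finger_gap: 0.299
```

Emit:
drive_tool(
  series=[
    [[0, 0, 0, 0, 0], [0, 0, 0, 0, 0], [0, 0, -0.4, 0, 0], [0, 0, -0.8, 0, 0], [0, 0, -0.8, 0, 0]],
  ],
)

```text
time: 19.75
tool_pos: [0.6468, 0.0136, 0.13]
tcp_rot: [3.141, -0.001, 0.272]
force: [0.3, -0.4, -0.0]
finger_gap: 0.269
```

Run:
```python
from h import *
s=read_state();print(s['tool_pos'],s['tcp_rot'],s['finger_gap'])
w=world(-.001,-.103);print(w);a=world(.08,-.103);plan((*a,.172,-.022,6,0),(*w,.172,-.022,4,0))
```

```text
[0.64678185 0.01357624 0.12998756] [ 3.14097738e+00 -1.40003069e-03  2.72121514e-01] 0.2687686807906021
[ 0.45553442 -0.05745308]
[[[-0.7,0.22,-0.23,np.float64(0.031),0],[-0.69,0.26,-0.23,np.float64(0.031),0],[-0.67,0.29,-0.24,np.float64(0.031),0],[-0.66,0.33,-0.23,np.float64(0.031),0],[-0.64,0.36,-0.24,np.float64(0.032),0]]]
[[[-0.62,0.38,-0.23,np.float64(0.031),0],[-0.68,0.0,0.0,np.float64(0.0),0],[-0.67,0.0,0.0,np.float64(0.0),0],[-0.68,0.0,0.0,np.float64(0.0),0],[-0.67,0.0,0.0,np.float64(0.0),0]]]
```

Emit:
drive_tool(
  series=[
    [[-0.7, 0.22, -0.28, 0.031, 0], [-0.69, 0.26, -0.28, 0.031, 0], [-0.67, 0.29, -0.28, 0.031, 0], [-0.66, 0.33, -0.28, 0.031, 0], [-0.64, 0.36, -0.28, 0.032, 0]],
  ],
)

```text
time: 20.38
tool_pos: [0.5543, -0.0476, 0.1719]
tcp_rot: [3.141, -0.002, 0.026]
force: [-0.4, -0.4, -0.1]
finger_gap: 0.267
```

Emit:
drive_tool(
  series=[
    [[-0.62, 0.38, 0, 0.031, 0], [-0.68, 0, 0, 0, 0], [-0.67, 0, 0, 0, 0], [-0.68, 0, 0, 0, 0], [-0.67, 0, 0, 0, 0]],
  ],
)

```text
time: 21.0
tool_pos: [0.455, -0.0575, 0.1715]
tcp_rot: [3.141, -0.002, -0.022]
force: [0.0, 0.5, -1.0]
finger_gap: 0.267
```

Emit:
drive_tool(
  series=[
    [[0, 0, 0, 0, 0], [0, 0, 0, 0, 0], [0, 0, 0, 0, 0]],
  ],
)

```text
time: 21.38
tool_pos: [0.4559, -0.0574, 0.1704]
tcp_rot: [3.141, -0.001, -0.021]
force: [0.3, -0.7, -0.7]
finger_gap: 0.269
```

Run:
```python
from h import *
s=read_state();print(s['tool_pos'],s['tcp_rot'][2],jig(s['tool_pos']),s['finger_gap'])
im2,d2,C2=snap('side');save(cv2.resize(im2[130:290,220:400],None,fx=3,fy=3),'s10.png')
```

```text
[ 0.45594828 -0.05743774  0.17042133] -0.02146203151569459 [-0.00058659 -0.10297557  0.17042133] 0.26872378848580003
```

View pics/s10.png

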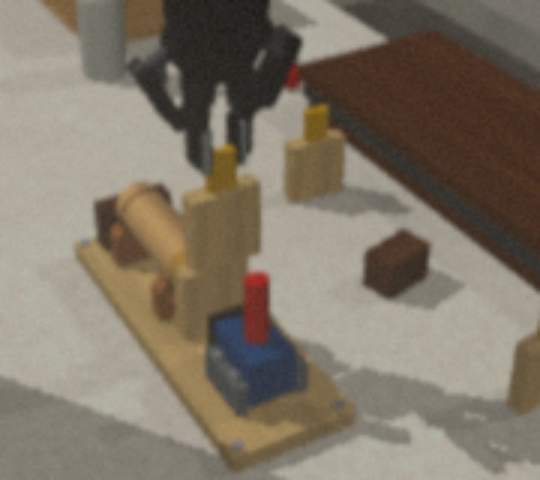

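Emit:
drive_tool(
  series=[
    [[0, 0, 0.6, 0, 0], [0, 0, 0.7, 0, 0], [0, 0, 0.7, 0, 0], [0, 0, 0.5, 0, 0], [0, 0, 0.25, 0, 0]],
  ],
)

```text
time: 22.05
tool_pos: [0.455, -0.0572, 0.0865]
tcp_rot: [-3.141, 0.001, -0.022]
force: [0.2, 0.4, -1.2]
finger_gap: 0.263
```

Emit:
drive_tool(
  series=[
    [[0, 0, 0.05, 0, 0], [0, 0, 0.06, 0, 0], [0, 0, 0, 0, 0]],
  ],
)

```text
time: 22.42
tool_pos: [0.4556, -0.0575, 0.0846]
tcp_rot: [3.141, -0.001, -0.022]
force: [0.7, -0.5, 0.4]
finger_gap: 0.268
```

Emit:
drive_tool(
  series=[
    [[0, 0, 0.05, 0, 0], [0, 0, 0.04, 0, 0], [0, 0, 0, 0, 0]],
  ],
)

```text
time: 22.8
tool_pos: [0.4564, -0.0578, 0.0831]
tcp_rot: [3.141, -0.002, -0.022]
force: [-0.3, 1.4, 6.0]
finger_gap: 0.265
```

Emit:
drive_tool(
  series=[
    [[0, 0, 0, 0, 40], [0, 0, 0, 0, 45], [0, 0, 0, 0, 45], [0, 0, -0.6, 0, 45], [0, 0, -0.9, 0, 45]],
  ],
)

```text
time: 23.42
tool_pos: [0.4541, -0.057, 0.1257]
tcp_rot: [-3.141, 0.003, -0.022]
force: [-0.0, -0.4, -0.7]
finger_gap: 0.449
```

Run:
```python
from h import *
s=read_state();w=world(0,-.194);print(s['tool_pos'],w)
p=s['tool_pos'];plan((p[0],p[1],.16,-.022,2,45),(*w,.16,-.022,4,0),(*w,.088,-.022,3,0))
```

```text
[ 0.45412994 -0.05696408  0.12567288] [ 0.45453234 -0.14845305]
[[[0.0,0.0,-0.57,np.float64(0.0),45],[0.0,0.0,-0.57,np.float64(0.0),45],[0.02,0.76,0.0,np.float64(0.0),0],[0.02,0.76,0.0,np.float64(0.0),0],[0.02,0.76,0.0,np.float64(0.0),0]]]
[[[0.02,0.77,0.0,np.float64(0.0),0],[0.0,0.0,0.8,np.float64(0.0),0],[0.0,0.0,0.8,np.float64(0.0),0],[0.0,0.0,0.8,np.float64(0.0),0]]]
```

Emit:
drive_tool(
  series=[
    [[0, 0, -0.6, 0, 45], [0, 0, -0.6, 0, 45], [0, 0.76, 0, 0, 0], [0, 0.76, 0, 0, 0], [0, 0.76, 0, 0, 0]],
  ],
)

```text
time: 24.05
tool_pos: [0.4535, -0.1262, 0.1622]
tcp_rot: [-3.141, 0.0, -0.021]
force: [-0.4, -0.4, -1.2]
finger_gap: 0.003
```

Emit:
drive_tool(
  series=[
    [[0, 0.77, 0, 0, 0], [0, 0, 0, 0, 0], [0, 0, 0, 0, 0]],
  ],
)

```text
time: 24.42
tool_pos: [0.453, -0.1483, 0.1621]
tcp_rot: [-3.141, 0.001, -0.022]
force: [0.0, 0.2, -0.4]
finger_gap: -0.0
```

Run:
```python
from h import *
s=read_state();print(jig(s['tool_pos']))
im,P=look();J=jig(P)
m=(abs(J[...,0])<.06)&(J[...,1]<-.066)&(J[...,1]>-.115)
for lo,hi in((.1,.13),(.075,.09)):
    k=(m&(J[...,2]>lo)&(J[...,2]<hi)).astype(np.uint8);n,l,st,c=cv2.connectedComponentsWithStats(k)
    for i in range(1,n):
        p=J[l==i];print('placed',lo,len(p),p.mean(0),cv2.minAreaRect(p[:,:2].astype(np.float32)*1000))
im,d,C=snap('side');save(cv2.resize(im[130:290,220:400],None,fx=3,fy=3),'s11.png')
```

```text
[-0.00153511 -0.19388333  0.16210004]
placed 0.1 18 [ 0.00448581 -0.07845021  0.11982825] ((3.4387454986572266, -79.13404846191406), (19.575122833251953, 6.812235355377197), 2.3963394165039062)
placed 0.1 22 [ 0.00196667 -0.10213582  0.11609918] ((2.98614501953125, -101.87083435058594), (22.773225784301758, 7.084830284118652), 2.5395357608795166)
placed 0.075 76 [ 0.00164012 -0.07779369  0.08322351] ((1.8873977661132812, -78.77617645263672), (56.64749526977539, 16.98630714416504), 2.9967048168182373)
placed 0.075 69 [ 0.0018043  -0.10236434  0.08280394] ((3.143941879272461, -102.09190368652344), (56.78120803833008, 17.04068374633789), 2.567293167114258)
```

View pics/s11.png

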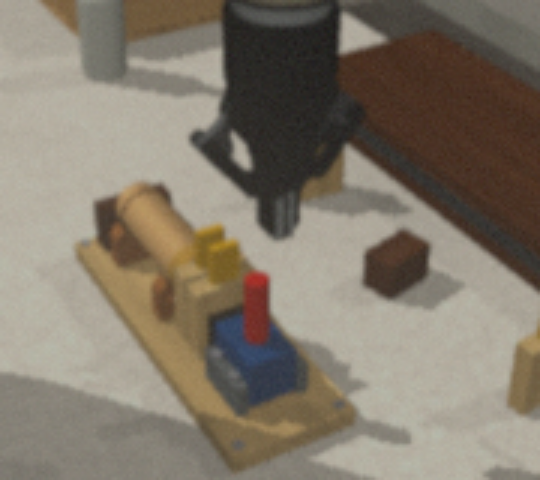

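Emit:
drive_tool(
  series=[
    [[0.03, 0, 0.7, 0, 0], [0, 0, 0.9, 0, 0], [0, 0, 0.85, 0, 0], [0, 0, 0, 0, 0]],
  ],
)

```text
time: 25.02
tool_pos: [0.4525, -0.1472, 0.0869]
tcp_rot: [-3.139, 0.005, -0.021]
force: [-0.5, 1.1, 0.7]
finger_gap: 0.002
```

Emit:
drive_tool(
  series=[
    [[0, -0.2, 0, 0, 0], [0, -0.2, 0, 0, 0], [0, -0.1, 0, 0, 0], [0, 0, 0, 0, 0]],
  ],
)

```text
time: 25.52
tool_pos: [0.4551, -0.1339, 0.0898]
tcp_rot: [3.141, -0.002, -0.021]
force: [0.2, -1.5, 0.6]
finger_gap: 0.003
```

Emit:
drive_tool(
  series=[
    [[0, -0.1, 0, 0, 0], [0, -0.1, 0, 0, 0], [0, -0.1, 0, 0, 0], [0, 0, 0, 0, 0]],
  ],
)

```text
time: 26.02
tool_pos: [0.4548, -0.1248, 0.089]
tcp_rot: [3.141, -0.0, -0.021]
force: [0.6, -2.1, 1.6]
finger_gap: 0.001
```

Emit:
drive_tool(
  series=[
    [[0, -0.1, 0, 0, 0], [0, -0.07, 0, 0, 0], [0, -0.07, 0, 0, 0], [0, 0, 0, 0, 0]],
  ],
)

```text
time: 26.52
tool_pos: [0.455, -0.1236, 0.0894]
tcp_rot: [3.127, -0.001, -0.018]
force: [-1.5, -20.6, -2.8]
finger_gap: -0.001
```

Emit:
drive_tool(
  series=[
    [[0, -0.04, 0, 0, 0], [0, -0.04, 0, 0, 0], [0, 0, 0, 0, 0]],
  ],
)

```text
time: 26.9
tool_pos: [0.455, -0.1236, 0.0895]
tcp_rot: [3.122, -0.001, -0.016]
force: [-3.7, -27.7, -5.8]
finger_gap: 0.001
```

Run:
```python
from h import *
s=read_state();print(jig(s['tool_pos']),s['force'],s['time'])
im,P=look();J=jig(P)
m=(abs(J[...,0])<.06)&(J[...,1]<-.062)&(J[...,1]>-.12)
for lo,hi in((.1,.13),(.075,.09)):
    k=(m&(J[...,2]>lo)&(J[...,2]<hi)).astype(np.uint8);n,l,st,c=cv2.connectedComponentsWithStats(k)
    for i in range(1,n):
        p=J[l==i];print('placed',lo,len(p),p.mean(0),cv2.minAreaRect(p[:,:2].astype(np.float32)*1000))
im,d,C=snap('side');P=np.zeros(im.shape);v,u=np.nonzero(d>0);P[v,u]=cloud(C,d,np.ones(d.shape,bool));J=jig(P)
h=cv2.cvtColor(im,cv2.COLOR_RGB2HSV);k=((h[...,0]<6)|(h[...,0]>174))&(h[...,1]>180)&(abs(J[...,0])<.03)&(abs(J[...,1]+.15)<.04)&(J[...,2]>.07)
print('post',k.sum(),J[k].min(0),J[k].max(0))
save(cv2.resize(im[130:290,220:400],None,fx=3,fy=3),'s12.png')
```

```text
[-4.13804739e-05 -1.69114273e-01  8.94802127e-02] [ -3.67468761 -27.73816099  -5.77117854] 26.9
placed 0.1 14 [ 0.00247822 -0.07385427  0.11572559] ((3.1232357025146484, -73.1446533203125), (19.77202033996582, 6.022807598114014), 1.0938217639923096)
placed 0.1 24 [ 0.0024815  -0.09225742  0.1171764 ] ((2.4789934158325195, -92.31082153320312), (22.805931091308594, 6.87756872177124), 3.118363618850708)
placed 0.075 152 [ 0.00229113 -0.08040291  0.08313057] ((2.1675891876220703, -82.04344177246094), (56.8067741394043, 36.9176139831543), 2.754868745803833)
placed 0.075 2 [ 0.00299376 -0.10025731  0.08520001] ((2.9937567710876465, -100.25730895996094), (3.3143811225891113, 0.0), -173.38861083984375)
placed 0.075 1 [ 0.00171507 -0.1073976   0.07713319] ((1.715070366859436, -107.39759826660156), (0.0, 0.0), 0.0)
post 10 [-0.01103717 -0.15862465  0.07772212] [-0.00499444 -0.14699974  0.12588038]
```

Emit:
drive_tool(
  series=[
    [[0, 0, 0, 0, 0], [0, 0, 0, 0, 0], [0, 0, 0, 0, 0], [0, 0, 0, 0, 0]],
  ],
)

```text
time: 27.5
tool_pos: [0.455, -0.1236, 0.0895]
tcp_rot: [3.122, -0.001, -0.017]
force: [-2.5, -27.5, -4.7]
finger_gap: 0.002
```

Steady at about 27 N and the row is tight, so I am handing in.

```bash
python3 -c "
from h import *
print(order.finish_job());s=read_state();print(s['time'],s['tool_pos'],s['force'])"
```

```text
the job is handed in; nothing more can be done
None
the job is handed in; nothing more can be done
```

I handed the job in at 27.5 s with the row clamped tight; no verdict was reported.

- **What I did:** I tipped the leg over in a light grip on the table and re-gripped it near its middle. I then laid it in both V blocks with the unfooted end against the end block. I stood two packers in the gap and pushed the red post from behind with the closed fingers.
- **Leg:** before clamping, the top camera put its middle about 0.4 mm from home and its axis 0.5° off.
- **Packers:** both stood upright and about 2–3 mm off centre. After the push they sat face to face at about y = -73 and -92 mm in the jig frame, and the pad against them.
- **Clamp:** the slider stopped at roughly 16 of its 30 mm, going by where the packers ended up. The push held steady at about 27 N, with fingers clear of leg and packers.
- **Less certain:** I could not view the last side picture because the 12-picture limit was reached, so the final state rests on depth and force readings. I could not measure the contact force at the end block itself.
- **Other things:** the two spare packers were left standing, and I did not touch the offcut, glue or screw tray. I did not re-measure any of them at the end.

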